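# Pack out and wedge up a shelf bracket in the clamping jig

## Robot

A 6-joint arm with a two-finger parallel gripper is mounted at the origin on the work surface; the furniture and walls round the work are solid. World frame = base frame: x ahead of the robot, y to its left, z up, the work surface at z = 0. Lengths are in m, angles in rad, forces in N, time in s.
With the tool pointing down it reaches from about 0.2 to 0.875 m from the base axis. Payload 3.4 kg.
Tool frame: the origin (TCP) lies between the finger pads; the fingertips stand 25 mm ahead of it and the grasp point (between the pads) lies 6 mm ahead of it (r.nose_length is the z of the fingertips in the tool frame, in m); z points along the fingers, y is the line along which they close (so a half turn about z gives the same grasp; the last joint's range is limited). The gripper opens to 94 mm and grips with 3 to 60 N. Pads are 16 mm wide; open, the fingers measure 119 mm over their backs; the gripper's body (75 mm by 177 mm) begins 78 mm behind the grasp point.
Start: joints at [0.999, 0.276, 1.505, -0, 1.361, -0.121], TCP at [0.251, 0.518, 0.23] pointing down, gripper open.
Joint ranges: [-2.89, 2.89], [-0.75, 2.08], [0.22, 2.7], [-1.18, 4.32], [0.11, 2.71], [-2.7, 2.7]. Speed limits (rad/s): [2.57, 2.57, 3.14, 3.14, 3.14, 3.14].

## Interface

Orientations are given as a unit quaternion [w, x, y, z].
In Python, from plant import r, gripper_to, inverse_kinematics, vision, models, telemetry gives the robot as it stands. Calls block until the motion is done:
- r.move_to(position, orientation): joint-space move of the TCP to a pose.
- r.move_l(position, rot=None, vel=0.15, guard=None): straight line of the TCP; rot=None keeps the orientation; vel is the mean speed in m/s. With guard (N) it stops when the force on the tool has changed by that much, and returns True; else False.
- r.movej(angles): joint-space move.
- gripper_to(opening, f_grip=None): finger opening in m; f_grip is the grip in N (None keeps the last); returns when the fingers have stopped.
- r.hold(seconds).
- inverse_kinematics(position, orientation): joint angles nearest the present ones, or None.
- vision.snapshot(name): name is "scene" or "top" or "wrist"; returns the picture (480x640x3 uint8, red, green, blue); there is no depth.
- vision.get_calibration(name): a dict with "fx", "fy", "cx", "cy" (pixels), "D" ([k1, k2, p1, p2, k3] as OpenCV has them; the pictures are not rectified), "position" and "orientation" of the camera in the world. Camera axes: x right, y down, z forward; pixel columns grow to the right and rows downward; lengths in m; the calibration is good to about 2 mm. A picture is of the moment at which its call begins: read the wrist's pose just before it. get_calibration takes no time and is no camera call; for the wrist camera it gives the pose at the moment of the call.
A pose or a line that the arm cannot do raises r.PlanningError and nothing moves.
- r.sign_off(): hands the job in; it is judged then, once.
Trained networks look in the newest picture that a camera, given by its name, has taken for a name from the list of things; names that differ only in an ending like _2 or _b are one class to them, and where a whole thing is asked for, a point or a joint stands for the part that bears it (a point fixed in the world has none). Each returns a list of dicts, best first, with "score" (0 to 1); they miss things now and then, are a little off and sometimes report something else, mostly with a low value. They report only what shows in the picture. A call takes as long as a camera call.
- models.boxes_of(thing, camera): "at" ([x, y, z] in m, in world coordinates, good to about 4 mm: the middle of the surface that is visible of it).
- models.regions_of(thing, camera): "pixels" (480x640 bool, what is visible of it).
- models.mark_of(thing, camera): "at" ([x, y, z] in m, in world coordinates, good to about 4 mm: a listed point, or the origin of a listed thing).
Readings, each from a call of its own:
- telemetry.current_t(): time.
- telemetry.current_joints(): joint angles.
- telemetry.current_dq(): joint speeds.
- telemetry.current_joint_efforts(): joint torques, N m.
- telemetry.current_ee_pos(): TCP position.
- telemetry.current_tool_rot(): TCP orientation.
- telemetry.current_wrist_force(): force on the tool from outside, world axes, zero at the start.
- telemetry.current_torque(): the same for the moment, N m.
- telemetry.current_opening(): finger opening in m.
- telemetry.current_finger_force(): force on a finger pad.
Only numpy, scipy, OpenCV 4.12 (cv2) and the standard library are available. Lean on these libraries where they do the work, as an engineer would, in place of code of your own. Each camera call takes 0.05 s, during which the arm holds its last target. There are 200 camera calls.

## Task

Dry-clamp the two-piece shelf bracket in the wedge jig: stand as many plywood packers from the rack as it takes, one behind the other, in the gap between the free end of the bracket's arm and the sprung jaw, until what is left is a gap that the wedge can close. Then put the wedge in, narrow end down and straight face against the packers, and press it down until you feel it bite: the bracket's joint shut, jaw, wedge, packers and bracket squeezed tight together and the sprung jaw pushed back about 4 mm, with the wedge well down in the gap but clear of the bed. Finish still holding the wedge and pressing it down, do not let go, and leave the other things on the bench alone.

Things in the scene. Friction and masses are not known exactly. Their poses are not given: they have to be found in the camera images.
- jig: wedge clamping jig fixed to the bench, plywood bed 350 x 110 x 18 mm. Origin on the bed's underside, z up; bed top at z = 18 mm. x runs along the jig from the sprung jaw to the fence (away from the robot); all is centred on y = 0. The fence, a wooden block 78 mm high, has its inner face at x = +150 mm. With the bracket pushed home and shut, the arm's free end stands at x = +20 mm
- jaw_foot (a point): middle of the foot of the sprung jaw's face, at bed level. Jaw: wooden block 44 mm wide, 68 mm high over the bed; its face leans back (to -x of the jig) 1 mm in every 4 mm of height, so the gap is 17 mm wider at its top. Its carriage (star knob) is locked on a track, each time elsewhere: 16 to 39 mm from this foot to the arm's end when that is home
- jaw (a joint): how far the sprung jaw has been pushed back along -x of the jig, m: 0 = at rest, 0.011 = against its back stop. Spring: 3 N at 0, then 1.5 N more per mm
- back_plate: back plate of the bracket, pale wood, 24 (x) x 46 x 84 mm, standing on the bed beside the fence, with a mortise right through it. Origin: centre of its underside; axes as the jig's
- plate_face (a point): foot of the back plate's face that looks at the arm (centre, bed level)
- bracket_arm: arm of the bracket, pale wood, 106 long (x) x 24 x 66 mm, standing on edge on the bed, its tenon already started in the mortise but the shoulder 2.5 to 4.5 mm short of the back plate; it slides home with a light push. Origin: centre of the underside of the 106 mm body; axes as the jig's
- shoulder (a point): foot of the arm's shoulder (its end at the back plate), which must meet plate_face
- free_end (a point): foot of the arm's free end, against which the packers go (centre, bed level)
- wedge: dark wedge, pale dowel through its head, toe down in the rack's near slot; 100 high, 54 wide (y). Origin: centre of the toe's underside, z up. Toe 17.5 mm thick (x -8.75 to +8.75). The +x face is upright and goes against the packers; the -x face slopes out 1 in 4, like the jaw, up to z = 72, then upright. Grip across the width at x = -8, z = 84 mm. In the jig its x points as the jig's x
- packer_1: plywood packer, 10 mm thick (its x), 58 mm wide (its y), 70 mm high, 35 g, upright in the far slot of the dark rack (rack 50 mm wide, slot floors 12 mm and walls 28 mm above the bench, so the packer's side edges are free). Origin: centre of its underside, z up. Grip across its width about 42 mm up. One, two or all three packers are needed
- packer_2: plywood packer, 10 mm thick (its x), 58 mm wide (its y), 70 mm high, 35 g, upright in the second slot of the dark rack (rack 50 mm wide, slot floors 12 mm and walls 28 mm above the bench, so the packer's side edges are free). Origin: centre of its underside, z up. Grip across its width about 42 mm up. One, two or all three packers are needed
- packer_3: plywood packer, 10 mm thick (its x), 58 mm wide (its y), 70 mm high, 35 g, upright in the third slot of the dark rack (rack 50 mm wide, slot floors 12 mm and walls 28 mm above the bench, so the packer's side edges are free). Origin: centre of its underside, z up. Grip across its width about 42 mm up. One, two or all three packers are needed
- paint_tin: red paint tin, 77 mm across, 76 mm high, origin under its centre; leave alone
- tape_roll: roll of paper tape lying flat, 96 mm across, 25 mm high, origin under its centre; leave alone
- pencil: flat red carpenter's pencil, 168 mm long (its y), 8 mm thick, origin under its middle; leave alone

How it is judged:
On the way:
1. a packer stands in the gap between the arm's free end and the sprung jaw (((x of packer_1 in the frame of jig between -0.03 and 0.022 m and y of packer_1 in the frame of jig between -0.02 and 0.02 m and z of packer_1 in the frame of jig below 0.022 m and angle between packer_1's own z axis and vertical below 0.2 rad) or (x of packer_2 in the frame of jig between -0.03 and 0.022 m and y of packer_2 in the frame of jig between -0.02 and 0.02 m and z of packer_2 in the frame of jig below 0.022 m and angle between packer_2's own z axis and vertical below 0.2 rad) or (x of packer_3 in the frame of jig between -0.03 and 0.022 m and y of packer_3 in the frame of jig between -0.02 and 0.02 m and z of packer_3 in the frame of jig below 0.022 m and angle between packer_3's own z axis and vertical below 0.2 rad))), for 0.2 s.
At the end, for the whole second after the job is handed in: jaw back 2.5-8.5 mm; joint shut and plate at the fence (1.7 mm each), parts down on the bed and in line; packers upright in the gap, pressed on by wedge and arm (2 N); wedge upright, in line, toe 10 mm below the jaw top and 1.5 mm off the bed; fingers still on the wedge (3 N), at rest (value of joint jaw between 0.0025 and 0.0085 m and x of shoulder in the frame of plate_face above -0.0017 m and x of plate_face in the frame of jig above 0.1243 m and z of each of bracket_arm, back_plate in the frame of jig below 0.022 m and angle between the x axis of bracket_arm and the x axis of jig, either way round below 0.05 rad and ((x of packer_1 in the frame of jig between -0.03 and 0.022 m and y of packer_1 in the frame of jig between -0.02 and 0.02 m and z of packer_1 in the frame of jig below 0.022 m and angle between packer_1's own z axis and vertical below 0.2 rad) or (x of packer_2 in the frame of jig between -0.03 and 0.022 m and y of packer_2 in the frame of jig between -0.02 and 0.02 m and z of packer_2 in the frame of jig below 0.022 m and angle between packer_2's own z axis and vertical below 0.2 rad) or (x of packer_3 in the frame of jig between -0.03 and 0.022 m and y of packer_3 in the frame of jig between -0.02 and 0.02 m and z of packer_3 in the frame of jig below 0.022 m and angle between packer_3's own z axis and vertical below 0.2 rad)) and contact force between any of packer_1, packer_2, packer_3 and bracket_arm above 2 N and contact force between any of packer_1, packer_2, packer_3 and wedge above 2 N and z of wedge in the frame of jig between 0.0195 and 0.076 m and y of wedge in the frame of jig between -0.015 and 0.015 m and angle between wedge's own z axis and vertical below 0.12 rad and angle between the x axis of wedge and the x axis of jig, either way round below 0.12 rad and contact force between the fingers and wedge above 3 N and linear speed of wedge below 0.01 m/s); the arm keeps its last pose, push and grip.
It fails at once if paint tin knocked out of its place (over 20 mm) (distance of paint_tin from where it was at the start of the episode above 0.02 m).
It fails at once if tape roll knocked out of its place (over 20 mm) (distance of tape_roll from where it was at the start of the episode above 0.02 m).
It fails at once if pencil knocked out of its place (over 20 mm) (distance of pencil from where it was at the start of the episode above 0.02 m).
It fails at once if a bracket part lifted out of the jig (z of any of bracket_arm, back_plate in the frame of jig above 0.04 m).
It also fails if it takes over 67 s, if anything falls off the work surface, if the arm or the gripper's body presses on something with over 40 N, if the wrist force passes 120 N, or if a joint passes its speed limit or range.

## Working session

There is one attempt and no reset: what is moved stays moved. The work goes in short steps, each a Python script; the robot and the scene stay as the last script left them, time stands still between calls to the robot, and variables do not carry over. Pictures are saved under pics/ and viewed, at most 10 in all, crops included, and the job is handed in when it is done.

```bash
ls; mkdir -p pics
python3 - <<'E'
from plant import r, vision, models, telemetry
import cv2,numpy as np
for c in ("scene","top"):
    im=vision.snapshot(c); cv2.imwrite(f"pics/{c}0.png",im[:,:,::-1])
    k=vision.get_calibration(c); print(c,k)
    for t in ["jig","jaw_foot","back_plate","plate_face","bracket_arm","shoulder","free_end","wedge","packer_1","paint_tin","tape_roll","pencil"]:
        print(t,[(np.round(d["at"],4).tolist(),round(d["score"],2)) for d in models.mark_of(t,c)][:5])
print(telemetry.current_t(),r.nose_length)
E
```

```text
pics
scene {'fx': 597.6352228302914, 'fy': 597.6352228302914, 'cx': 326.1650750313965, 'cy': 244.86942811747505, 'D': array([0.02039608, 0.        , 0.        , 0.        , 0.        ]), 'position': array([ 0.00503977, -0.6287983 ,  0.72433129]), 'orientation': array([-0.417032  ,  0.8458514 , -0.29729742,  0.14911059])}
jig [([0.4779, -0.121, -0.0015], 0.6)]
jaw_foot [([0.4721, -0.1249, 0.0161], 0.82)]
back_plate [([0.6135, -0.111, 0.0201], 0.69)]
plate_face [([0.5996, -0.1125, 0.019], 0.67), ([0.4733, -0.1216, 0.0167], 0.32), ([0.5341, 0.2136, 0.0132], 0.3)]
bracket_arm [([0.547, -0.1148, 0.022], 0.66), ([0.6591, 0.2817, 0.001], 0.2)]
shoulder [([0.4719, -0.1224, 0.0142], 0.57), ([0.4837, 0.0397, 0.0017], 0.48)]
free_end [([0.4888, -0.1206, 0.0204], 0.76), ([0.4837, 0.0416, 0.0031], 0.24)]
wedge [([0.4642, 0.2005, 0.0138], 0.66)]
packer_1 [([0.5632, 0.2153, 0.0146], 0.84), ([0.5046, 0.1971, 0.0141], 0.84), ([0.5347, 0.2132, 0.0103], 0.71)]
paint_tin []
tape_roll [([0.6595, 0.283, -0.0014], 0.8), ([0.4778, -0.1205, -0.0017], 0.59)]
pencil [([0.4826, 0.0386, -0.0002], 0.71)]
top {'fx
[... 347 characters left out ...]
aw_foot [([0.4744, -0.1198, 0.016], 0.96), ([0.4673, 0.1939, 0.0106], 0.47)]
back_plate [([0.614, -0.1123, 0.0169], 0.94), ([0.505, 0.1962, 0.0083], 0.41)]
plate_face [([0.6034, -0.1109, 0.0161], 0.72)]
bracket_arm [([0.5443, -0.1179, 0.0173], 0.83)]
shoulder [([0.5974, -0.1176, 0.0154], 0.6), ([0.4849, 0.0407, -0.0021], 0.34), ([0.5063, 0.1966, 0.0101], 0.25)]
free_end [([0.4952, -0.1267, 0.0111], 0.67)]
wedge [([0.5592, 0.2162, 0.012], 0.6), ([0.4658, 0.1935, 0.01], 0.58)]
packer_1 [([0.5588, 0.2196, 0.0132], 0.93), ([0.5049, 0.1953, 0.0109], 0.9), ([0.5363, 0.2085, 0.0159], 0.57)]
paint_tin []
tape_roll [([0.657, 0.2817, 0.0005], 0.95)]
pencil [([0.4842, 0.0387, -0.0008], 0.86)]
1.3 0.025
```

View pics/scene0.png

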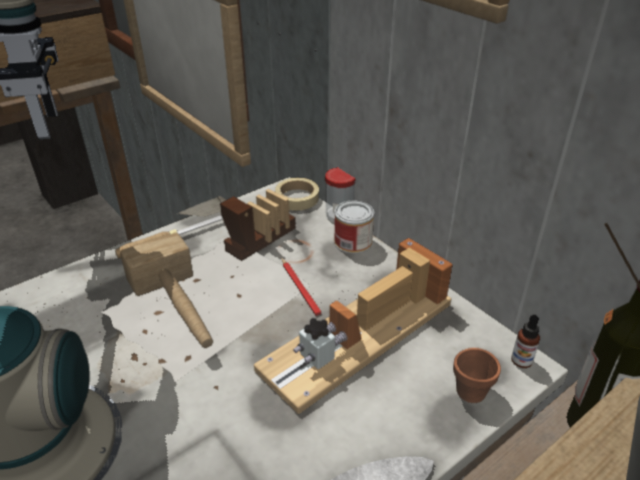

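View pics/top0.png

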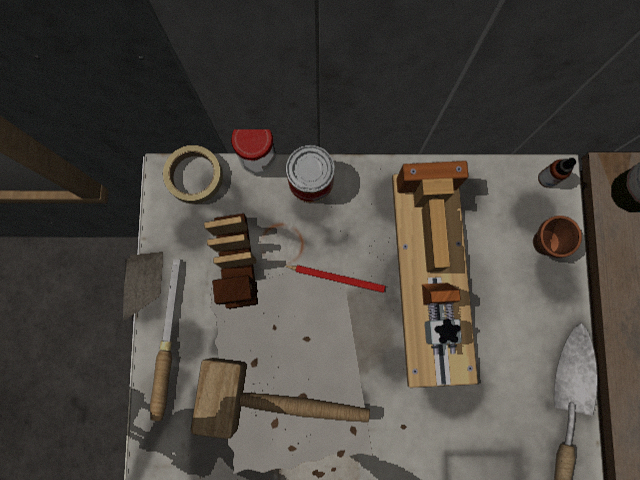

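The scene picture shows the jig at right (jaw about (343,320), arm (385,295)). The rack with wedge and three packers is at (255,220). In the top picture the packer tops are at (229,224), (232,242), (234,260), the wedge is at (234,287), and the jaw and arm end are at (441,292) and (438,268). Both agree with the marks. Next I'll look closer with the wrist camera.

```bash
cat > h.py <<'E'
from plant import r, gripper_to, inverse_kinematics, vision, models, telemetry as T
import cv2,numpy as np
from scipy.spatial.transform import Rotation as R
def rot(q): return R.from_quat(np.roll(q,-1))
def down(yaw,flip=False):
    # tool y = jig-like y axis rotated by yaw (or opposite), z down
    c,s=np.cos(yaw),np.sin(yaw); y=np.array([-s,c,0])*(-1 if flip else 1); z=np.array([0,0,-1.])
    return np.roll(R.from_matrix(np.c_[np.cross(y,z),y,z]).as_quat(),1)
def ray(K,uv,z):
    M=np.array([[K['fx'],0,K['cx']],[0,K['fy'],K['cy']],[0,0,1]])
    p=cv2.undistortPoints(np.array(uv,float).reshape(-1,1,2),M,K['D'])[:,0]
    d=rot(K['orientation']).apply(np.c_[p,np.ones(len(p))]); o=K['position']
    return o+d*((z-o[2])/d[:,2])[:,None]
def proj(K,X):
    M=np.array([[K['fx'],0,K['cx']],[0,K['fy'],K['cy']],[0,0,1]])
    X=rot(K['orientation']).inv().apply(np.atleast_2d(X)-K['position'])
    return cv2.projectPoints(X,np.zeros(3),np.zeros(3),M,K['D'])[0][:,0]
def snap(c,name=None):
    K=vision.get_calibration(c); im=vision.snapshot(c)
    if name: cv2.imwrite(f"pics/{name}.png",im[:,:,::-1])
    return K,im
E
python3 - <<'E'
from h import *
np.set_printoptions(precision=4,suppress=True)
print(T.current_tool_rot(), T.current_ee_pos())
K=vision.get_calibration('wrist'); t=rot(T.current_tool_rot())
print('cam in tool',t.inv().apply(K['position']-T.current_ee_pos()),(t.inv()*rot(K['orientation'])).as_matrix())
kt=vision.get_calibration('top')
print('jig L',ray(kt,[[409,387],[395,180],[479,383],[467,182]],.018))
print('pack tops',ray(kt,[[206,226],[245,217],[209,243],[248,236],[214,261],[253,254]],.082))
for f in (0,1):
    for y in (0,.3):
        for p in ((.5,.2,.33),(.47,-.12,.33)): print(f,y,p,inverse_kinematics(p,down(y,f)))
E
```

```text
[-0.      0.2235  0.9747  0.    ] [0.2505 0.5176 0.2305]
cam in tool [ 0.0675 -0.0019 -0.1536] [[ 0.0007 -0.9714 -0.2375]
 [ 1.      0.0007 -0.    ]
 [ 0.0002 -0.2375  0.9714]]
jig L [[ 0.3083 -0.0751  0.018 ]
 [ 0.6451 -0.0595  0.018 ]
 [ 0.3147 -0.1856  0.018 ]
 [ 0.642  -0.18    0.018 ]]
pack tops [[0.5531 0.2406 0.082 ]
 [0.5674 0.1811 0.082 ]
 [0.5267 0.235  0.082 ]
 [0.5377 0.1758 0.082 ]
 [0.499  0.2264 0.082 ]
 [0.5099 0.1675 0.082 ]]
0 0 (0.5, 0.2, 0.33) [ 0.2513  0.1804  1.3916 -0.      1.5695 -1.3195]
0 0 (0.47, -0.12, 0.33) [-0.3935  0.0957  1.4938 -0.      1.5521 -1.9643]
0 0.3 (0.5, 0.2, 0.33) [ 0.2513  0.1804  1.3916 -0.      1.5695 -1.6195]
0 0.3 (0.47, -0.12, 0.33) [-0.3935  0.0957  1.4938 -0.      1.5521 -2.2643]
1 0 (0.5, 0.2, 0.33) [ 0.2513  0.1804  1.3916 -0.      1.5695  1.8221]
1 0 (0.47, -0.12, 0.33) [-0.3935  0.0957  1.4938 -0.      1.5521  1.1773]
1 0.3 (0.5, 0.2, 0.33) [ 0.2513  0.1804  1.3916 -0.      1.5695  1.5221]
1 0.3 (0.47, -0.12, 0.33) [-0.3935  0.0957  1.4938 -0.      1.5521  0.8773]
```

Run:
```python
from h import *
np.set_printoptions(precision=4,suppress=True)
def marks(ts):
    for t in ts: print(t,[(np.round(d["at"],4).tolist(),round(d["score"],2)) for d in models.mark_of(t,'wrist')][:4])
r.move_to([.535,-.12,.26],down(.05)); K,_=snap('wrist','wj'); np.save('wj.npy',K,allow_pickle=True)
marks(["jig","jaw_foot","back_plate","plate_face","bracket_arm","shoulder","free_end"])
r.move_to([.52,.203,.26],down(.2)); K,_=snap('wrist','wr'); np.save('wr.npy',K,allow_pickle=True)
marks(["wedge","packer_1"])
print(T.current_t())
```

```text
jig [([0.4767, -0.1177, -0.0015], 0.85)]
jaw_foot [([0.4694, -0.1204, 0.0176], 0.95)]
back_plate [([0.6144, -0.1102, 0.0203], 0.88)]
plate_face []
bracket_arm [([0.5412, -0.1148, 0.0175], 0.57)]
shoulder []
free_end [([0.4912, -0.1179, 0.017], 0.78), ([0.4729, -0.1223, 0.0174], 0.51)]
wedge [([0.4669, 0.196, 0.0125], 0.95)]
packer_1 [([0.5029, 0.1979, 0.0106], 0.97), ([0.5577, 0.2157, 0.0084], 0.87), ([0.5337, 0.207, 0.014], 0.81)]
5.5583
```

View pics/wj.png

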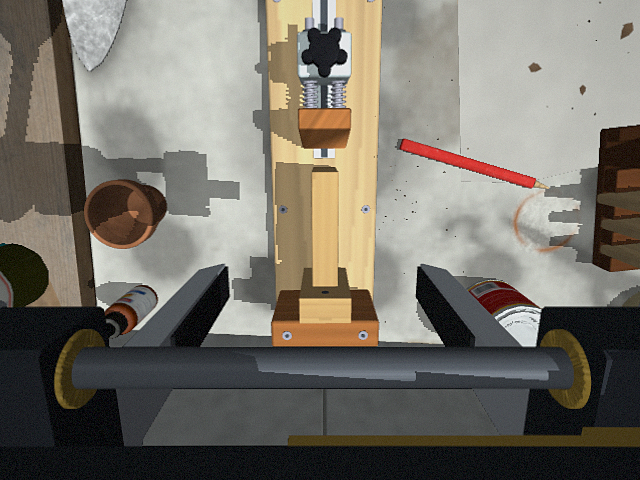

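View pics/wr.png

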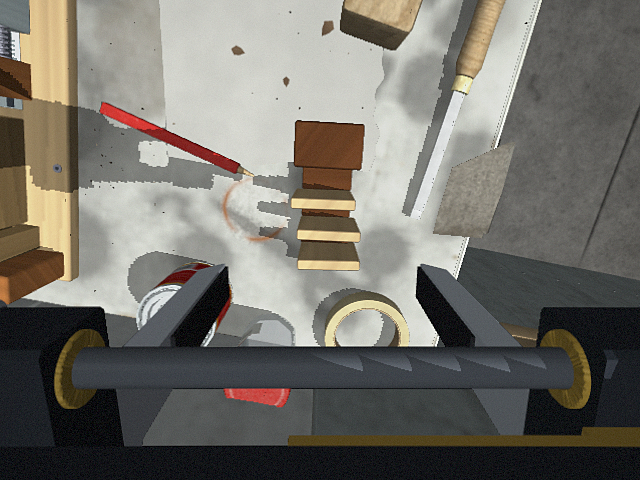

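The wrist view of the jig shows the jaw foot at about row 148, the arm's free-end top edge at row 167 (cols 312-338), and the bed centred near col 324. The rack view shows packer tops at rows about 190, 218 and 244, and the wedge head at (330,145). I'll zoom for edges.

Run:
```python
import cv2,numpy as np
a=cv2.imread('pics/wj.png')[95:185,275:375]; b=cv2.imread('pics/wr.png')[110:280,280:380]
a=cv2.resize(a,None,fx=6,fy=6,interpolation=cv2.INTER_CUBIC); 
for i in range(0,90,10): cv2.putText(a,str(95+i),(0,i*6+4),0,.35,(0,0,255)); cv2.line(a,(25,i*6),(40,i*6),(0,0,255))
for i in range(0,100,10): cv2.putText(a,str(275+i),(i*6-8,10),0,.35,(255,0,0)); cv2.line(a,(i*6,12),(i*6,20),(255,0,0))
cv2.imwrite('pics/ca.png',a)
b=cv2.resize(b,None,fx=3.5,fy=3.5,interpolation=cv2.INTER_CUBIC)
for i in range(0,170,10): cv2.putText(b,str(110+i),(0,int(i*3.5)+4),0,.35,(0,0,255)); cv2.line(b,(25,int(i*3.5)),(35,int(i*3.5)),(0,0,255))
for i in range(0,100,10): cv2.putText(b,str(280+i),(int(i*3.5)-8,10),0,.35,(255,0,0)); cv2.line(b,(int(i*3.5),12),(int(i*3.5),20),(255,0,0))
cv2.imwrite('pics/cb.png',b)
```

```text
(no output)
```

View pics/ca.png

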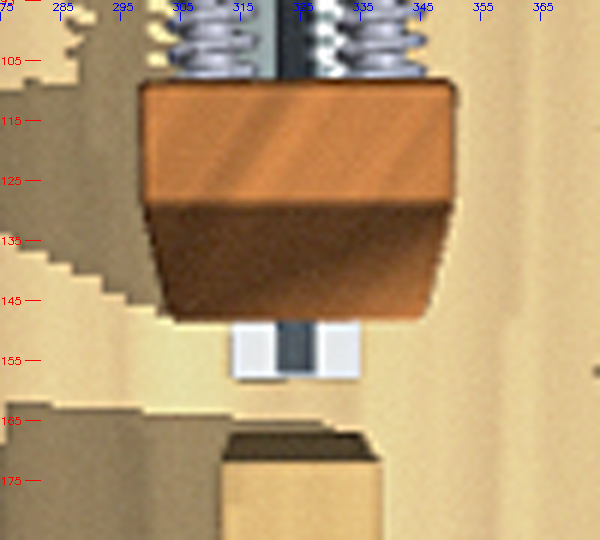

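View pics/cb.png

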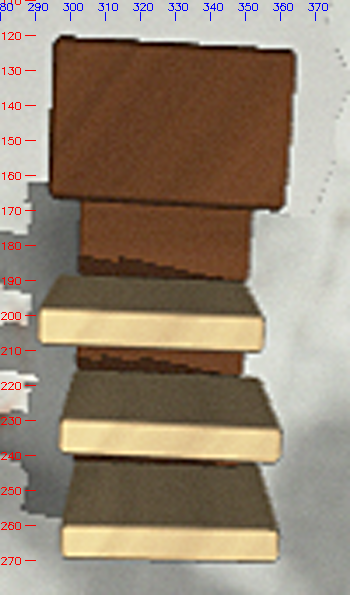

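Crop 1 shows the jaw foot at row 148.3, the jaw top edge at row 128.5 (cols 299-350), the arm's free end foot at row 167.3 and its top edge at row 171.5 (cols 311.5-338.5). Crop 2 shows packer tops as bright strips with corners (291,199)-(355,209), (297,230)-(360,241) and (297.5,260)-(359,269). The wedge head top spans (294,120)-(363,169).

Run:
```python
from h import *
np.set_printoptions(precision=4,suppress=True)
K=np.load('wj.npy',allow_pickle=True).item(); im=cv2.imread('pics/wj.png').astype(float)
def edge(row,a,b):
    g=np.abs(np.diff(cv2.GaussianBlur(im,(1,3),0)[row,a:b],axis=0)).sum(1); i=g.argmax(); return a+i+.5
for nm,rows,sp,z in (("bedL",(60,170,200),(255,285),.018),("bedR",(60,120,200,260),(368,390),.018),("armL",(180,220,260),(306,318),.084),("armR",(180,220,260),(332,346),.084)):
    uv=[[edge(q,*sp),q] for q in rows]; X=ray(K,uv,z); print(nm,[u[0] for u in uv],X[:,:2].tolist(),'yaw',np.polyfit(X[:,0],X[:,1],1)[0])
f=ray(K,[[325,148.3],[325,167.3]],.018); t=ray(K,[[325,128.5],[325,171.5],[299,128.5],[350.5,128.5]],[.086,.084,.086,.086]); print('foot,end',f,'tops',t, 'plate top', ray(K,[[325,287],[300,290],[351,290]],.102))
K=np.load('wr.npy',allow_pickle=True).item()
for P in ([[291,199],[354.5,201],[354.5,209.5],[291,207.5]],[[297.5,230],[360,232.5],[359.5,241],[297.5,239]],[[298,260.5],[359,262],[359,269.5],[298,268.5]]):
    X=ray(K,P,.082); d=(X[0]-X[1]+X[3]-X[2])/2; print('pk',X.mean(0),'len',np.linalg.norm(d),'yaw',np.arctan2(-d[0],d[1]),'-> thick',np.linalg.norm(X[3]-X[0]))
X=ray(K,[[296,120.5],[363,124.5],[359.5,169.5],[294,166]],.112); d=(X[0]-X[1]+X[3]-X[2])/2;print('wedge',X,X.mean(0),'len',np.linalg.norm(d),np.arctan2(-d[0],d[1]))
```

```text
bedL [np.float64(259.5), np.float64(274.5), np.float64(266.5)] [[0.3944101736826781, -0.18924898557078113], [0.4985314173510805, -0.17258766635701775], [0.5301430105884293, -0.18031180922744666]] yaw 0.08933714766889547
bedR [np.float64(379.5), np.float64(377.5), np.float64(376.5), np.float64(373.5)] [[0.38843995903098294, -0.07367130947286052], [0.4437980782733761, -0.07078648822172133], [0.5241923377796279, -0.06487106203053875], [0.5901977719693741, -0.06250000308788718]] yaw 0.05773772456520486
armL [np.float64(311.5), np.float64(311.5), np.float64(312.5)] [[0.5001212815398639, -0.13252355980961836], [0.5353836493120478, -0.13094339146044004], [0.5724538214193925, -0.12836981498287875]] yaw 0.05752811230944117
armR [np.float64(338.5), np.float64(338.5), np.float64(338.5)] [[0.49891957275976706, -0.10920866202072639], [0.5341513724551858, -0.10702988917733791], [0.5712363618253589, -0.10473867912994442]] yaw 0.0618108868511059
foot,end [[ 0.474  -0.1217  0.018 ]
 [ 0.4931 -0.1207  0.018 ]] tops [[ 0.4567 -0.1232  0.086 ]
 [ 0.4923 -0.1213  0.084 ]
 [ 0.4579 -0.1448  0.086 ]
 [ 0.4556 -0.102   0.086 ]] plate top [[ 0.5909 -0.1161  0.102 ]
 [ 0.5948 -0.1379  0.102 ]
 [ 0.5925 -0.0932  0.102 ]]
pk [0.5066 0.1974 0.082 ] len 0.0561181576035342 yaw -2.973463947629377 -> thick 0.007578258339753742
pk [0.5335 0.2082 0.082 ] len 0.05614489323527577 yaw -2.9787796948127405 -> thick 0.00835113471553894
pk [0.5609 0.2138 0.082 ] len 0.056053813877101455 yaw -2.9629665560123066 -> thick 0.007717940774153281
wedge [[0.4426 0.1635 0.112 ]
 [0.4353 0.2143 0.112 ]
 [0.469  0.2192 0.112 ]
 [0.4765 0.1682 0.112 ]] [0.4558 0.1913 0.112 ] len 0.05137676153215401 -2.9968062500149375
```

Estimates:
- **Jig:** origin about (0.4765, -0.1223), yaw 0.059. The foot-to-end gap is about 19 mm now, so about 22-23 mm with the arm home.
- **Packers needed:** two, leaving a gap of about 3 mm.

I'll take the far packer first, place it, push the arm home, then look again.

```bash
cat >> h.py <<'E'
J0=np.array([.4765,-.1223]); JY=.059
def jig(x,y,z): c,s=np.cos(JY),np.sin(JY); return np.array([J0[0]+c*x-s*y,J0[1]+s*x+c*y,z])
def injig(p): c,s=np.cos(JY),np.sin(JY); d=np.array(p[:2])-J0; return np.array([c*d[0]+s*d[1],-s*d[0]+c*d[1],p[2]])
def pick(xy,yaw,off=-.003,z=.060,f=25):
    p=np.array([xy[0]+off*np.cos(yaw),xy[1]+off*np.sin(yaw)])
    gripper_to(.085); r.move_to([*p,.16],down(yaw)); 
    print('guard',r.move_l([*p,z],vel=.12,guard=15)); gripper_to(.04,f)
    print('opening',T.current_opening(),T.current_finger_force(),T.current_t())
    r.move_l([*p,.20],vel=.2)
E
python3 - <<'E'
from h import *
np.set_printoptions(precision=4,suppress=True)
pick([.560,.2145],.17)
print('op',T.current_opening())
if .05<T.current_opening()<.065:
    r.move_to(jig(.0035,0,.16),down(JY))
    r.move_l(jig(.0035,0,.075),vel=.12)
    print('down',r.move_l(jig(.0035,0,.0662),vel=.03,guard=4),injig(T.current_ee_pos()),T.current_wrist_force())
    r.move_l(jig(.0035,0,.0668),vel=.03)
    for x in np.arange(.006,.0165,.0015):
        g=r.move_l(jig(x,0,.0668),vel=.03,guard=15); print(g,injig(T.current_ee_pos()),T.current_wrist_force())
        if g: break
    K,_=snap('top','t1')
print(T.current_t())
E
```

```text
guard False
opening 0.057654384217145756 25.000388086773455 7.9667
op 0.05807785133180364
down True [ 0.0037 -0.0001  0.0663] [-0.2957  0.8322  4.1562]
False [0.0061 0.     0.0666] [-0.4491 -0.3602 -1.0173]
False [0.0074 0.     0.0667] [ 0.916   0.5579 -1.1916]
False [0.009  0.     0.0667] [-0.3093  0.8656 -0.6007]
False [0.0105 0.     0.0668] [-0.2966 -0.2529 -0.7219]
False [0.0109 0.0002 0.0667] [-4.6395 -0.9446  1.7671]
False [0.011  0.0002 0.0666] [-8.3463 -1.9759  4.6698]
False [0.0109 0.0003 0.0665] [-10.1978  -2.2182   6.3778]
13.3917
```

Run:
```python
from h import *
np.set_printoptions(precision=4,suppress=True)
print(T.current_wrist_force(), injig(T.current_ee_pos()))
r.move_l(jig(.0112,0,.0668),vel=.03)
gripper_to(.075); p=T.current_ee_pos(); print(injig(p),T.current_opening())
r.move_l(jig(.0112,0,.16),vel=.2)
r.move_to([.535,-.12,.26],down(.05)); K,_=snap('wrist','wj2'); np.save('wj2.npy',K,allow_pickle=True)
for t in ["jaw_foot","packer_1","free_end","bracket_arm"]: print(t,[(injig(d["at"]),round(d["score"],2)) for d in models.mark_of(t,'wrist')][:4])
print(T.current_t())
A=[cv2.imread(f'pics/{n}.png')[95:305,265:385] for n in('wj','wj2')]
b=cv2.resize(np.hstack(A),None,fx=2.8,fy=2.8,interpolation=cv2.INTER_CUBIC)
for i in range(0,210,10): cv2.putText(b,str(95+i),(0,int(i*2.8)+4),0,.35,(0,0,255))
cv2.imwrite('pics/cc.png',b)
```

```text
[-11.0284  -2.7638   5.404 ] [0.011  0.0003 0.0665]
[ 0.0115 -0.      0.0668] 0.07504216571187315
jaw_foot [(array([-0.0015,  0.0018,  0.0175]), 0.76)]
packer_1 [(array([ 0.0129, -0.0012,  0.0148]), 0.62), (array([0.0475, 0.318 , 0.0099]), 0.6), (array([0.0761, 0.3311, 0.0147]), 0.58)]
free_end []
bracket_arm [(array([0.0711, 0.0073, 0.0172]), 0.7), (array([0.1393, 0.0035, 0.0186]), 0.62)]
15.5417
```

View pics/cc.png

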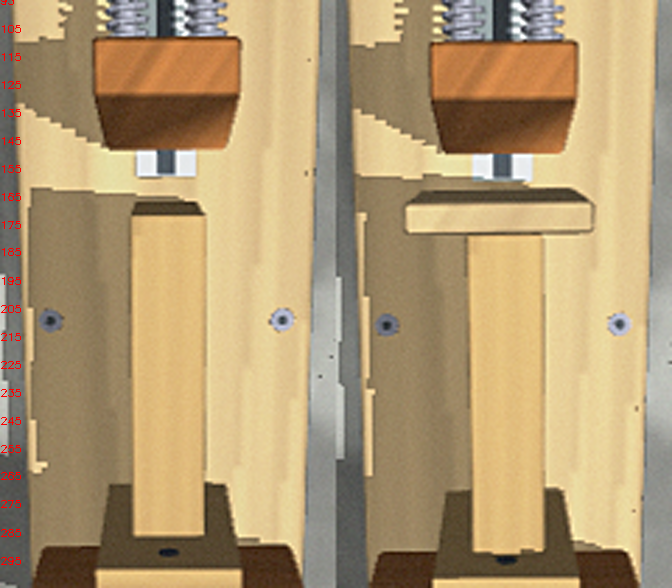

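The right half shows the packer standing square against the arm, with its top at rows 167-179. The arm's shoulder has moved up to the plate: its end moved about 5 rows beyond the camera shift. The jaw foot is at row about 149.5 and the packer foot at about 162.5. I'll now put in the second packer.

Run:
```python
from h import *
np.set_printoptions(precision=4,suppress=True)
K=np.load('wj2.npy',allow_pickle=True).item()
for n,row,z in (('jawfoot',149.3,.018),('pk foot',162.5,.018),('pk top near',167.3,.088),('pk top far',178.5,.088),('jaw top',130.3,.086)): print(n,injig(ray(K,[[325,row]],z)[0]))
pick([.534,.208],.17)
if .05<T.current_opening()<.065:
    x=.0115-.0103
    r.move_to(jig(x,0,.16),down(JY)); r.move_l(jig(x,0,.09),vel=.12)
    print('down',r.move_l(jig(x,0,.0662),vel=.03,guard=4),injig(T.current_ee_pos()),T.current_wrist_force())
print(T.current_t())
```

```text
jawfoot [-0.0029  0.0005  0.018 ]
pk foot [0.0103 0.0004 0.018 ]
pk top near [ 0.0107 -0.0002  0.088 ]
pk top far [ 0.02   -0.0002  0.088 ]
jaw top [-0.0195  0.      0.086 ]
guard False
opening 0.058039952482182 25.00040545128286 18.75
down True [0.0008 0.0002 0.0662] [-0.357  -0.6724  3.1364]
22.375
```

Run:
```python
from h import *
np.set_printoptions(precision=4,suppress=True)
r.move_l(jig(.001,0,.0668),vel=.03)
for x in (.002,.003,.004,.005,.006):
    r.move_l(jig(x,0,.0668),vel=.03); f=T.current_wrist_force(); print(injig(T.current_ee_pos()),f)
    if f[0]<-4: break
x=injig(T.current_ee_pos())[0]
r.move_l(jig(x,0,.0668),vel=.03)
gripper_to(.075); print(injig(T.current_ee_pos()))
r.move_l(jig(x,0,.16),vel=.2)
r.move_to([.535,-.12,.26],down(.05)); K,_=snap('wrist','wj3'); np.save('wj3.npy',K,allow_pickle=True)
for t in ["jaw_foot","packer_1","free_end"]: print(t,[(injig(d["at"]),round(d["score"],2)) for d in models.mark_of(t,'wrist')][:4])
r.move_to([.485,.196,.27],down(.17)); K,_=snap('wrist','wr3'); np.save('wr3.npy',K,allow_pickle=True)
print('wedge',[(d["at"],round(d["score"],2)) for d in models.mark_of('wedge','wrist')][:3])
print(T.current_t())
a=cv2.imread('pics/wj3.png')[95:305,265:385]; a=cv2.resize(a,None,fx=2.8,fy=2.8)
b=cv2.imread('pics/wr3.png')[130:270,260:400]; print(b.shape)
for i in range(0,210,10): cv2.putText(a,str(95+i),(0,int(i*2.8)+4),0,.35,(0,0,255))
b=cv2.resize(b,None,fx=3,fy=3)
for i in range(0,140,10): cv2.putText(b,str(130+i),(0,i*3+4),0,.35,(0,0,255)); cv2.putText(b,str(260+i) if i%20==0 else '',(i*3-8,10),0,.35,(255,0,0))
c=np.zeros((588,336+420,3),np.uint8); c[:,:336]=a; c[:420,336:]=b; cv2.imwrite('pics/cd.png',c)
```

```text
[0.0018 0.0001 0.0666] [ 0.3341 -0.2842 -0.4229]
[0.002  0.0003 0.0666] [-2.7525 -1.2362  0.8557]
[0.0021 0.0004 0.0665] [-5.4658 -0.8702  3.0939]
[ 0.0023 -0.0001  0.0669]
jaw_foot [(array([-0.0072,  0.0013,  0.018 ]), 0.74)]
packer_1 [(array([0.0421, 0.3169, 0.0075]), 0.97), (array([0.0044, 0.0015, 0.0197]), 0.71), (array([ 0.0134, -0.0025,  0.0173]), 0.61)]
free_end []
wedge [([0.6012, -0.1121, 0.0161], 0.18)]
26.7833
(140, 140, 3)
```

View pics/cd.png

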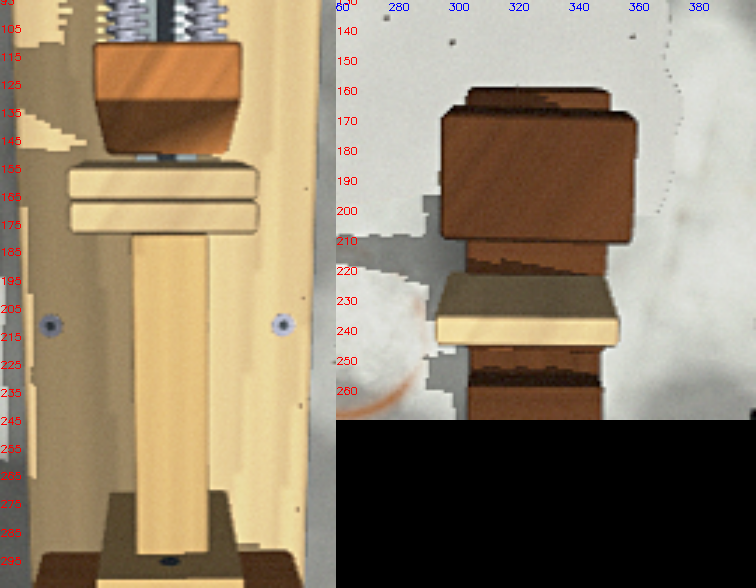

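The left half shows both packers standing together against the arm, with the jaw foot (row 150) just clear of them. The right half shows the wedge head top at cols 295-358, rows 168-210, untouched in the rack. Now I'll pick up the wedge.

Run:
```python
from h import *
np.set_printoptions(precision=4,suppress=True)
K=np.load('wr3.npy',allow_pickle=True).item()
X=ray(K,[[296,167],[359,168.5],[357.5,210.5],[295.5,209]],.112); d=(X[1]-X[0]+X[2]-X[3])/2; yaw=np.arctan2(-d[0],d[1])
print(X,X.mean(0),np.linalg.norm(d),yaw,np.linalg.norm(X[3]-X[0]))
K=np.load('wj3.npy',allow_pickle=True).item()
for n,row,z in (('jawfoot',149.8,.018),('pk2 near',155,.088),('pk2 far',166,.088),('arm end top',178.5,.084)): print(n,injig(ray(K,[[325,row]],z)[0]))
c=X.mean(0)[:2]; y=.16
gripper_to(.085); p=c  # head centre = wedge x -9
r.move_to([*p,.17],down(y)); print('guard',r.move_l([*p,.102],vel=.12,guard=10))
gripper_to(.04,40); q=T.current_ee_pos(); print(q,T.current_opening(),T.current_finger_force(),rot(T.current_tool_rot()).as_euler('xyz'))
r.move_l([*q[:2],.22],vel=.2); print(T.current_opening(),T.current_t())
s=models  # check seat of wedge in hand
K,_=snap('scene','s4'); vision.snapshot('top')
for cam in('scene','top'): print([(d["at"]-T.current_ee_pos(),round(d["score"],2)) for d in models.mark_of('wedge',cam)][:3])
print(T.current_t())
```

```text
[[0.4419 0.1638 0.112 ]
 [0.4344 0.2143 0.112 ]
 [0.4685 0.2197 0.112 ]
 [0.476  0.1686 0.112 ]] [0.4552 0.1916 0.112 ] 0.05137265017558064 0.14594593158015767 0.03451387432564534
jawfoot [-0.0026  0.0006  0.018 ]
pk2 near [ 0.0002 -0.      0.088 ]
pk2 far [ 0.0093 -0.0001  0.088 ]
arm end top [ 0.0202 -0.0001  0.084 ]
guard False
[0.4553 0.1917 0.1022] 0.05367921848314321 39.819891415536404 [ 3.1414  0.0004 -2.9816]
0.05407487095308537 29.725
[(array([ 0.0064,  0.0033, -0.0891]), 0.91)]
[]
29.925
```

Run:
```python
from h import *
np.set_printoptions(precision=4,suppress=True)
Z=.018+.0902; x=-.0188
r.move_to(jig(x,0,Z+.095),down(JY-.012)) 
r.move_l(jig(x,0,Z+.076),vel=.1); f0=T.current_wrist_force(); print('f0',f0)
for h in np.arange(.074,.0559,-.002):
    g=r.move_l(jig(x,0,Z+h),vel=.03,guard=7); p=injig(T.current_ee_pos()); print(round(h,3),g,p[:2],'h',p[2]-Z,T.current_wrist_force()-f0)
    if g: break
K,_=snap('scene','s5'); print(T.current_t())
uv=proj(K,jig(0,0,.08))[0].astype(int); print(uv)
b=_[uv[1]-70:uv[1]+60,uv[0]-80:uv[0]+80,::-1]; cv2.imwrite('pics/ce.png',cv2.resize(b,None,fx=4,fy=4))
```

```text
f0 [ 0.9393 -0.7137 -0.9655]
0.074 False [-0.0185  0.0001] h 0.07433629883312605 [-0.9141  0.5525 -0.227 ]
0.072 False [-0.0189 -0.    ] h 0.07198867893796544 [-0.3889  0.4173  0.7338]
0.07 False [-0.0189  0.    ] h 0.0698201940579956 [-1.269   0.5958 -0.1778]
0.068 False [-0.0189  0.    ] h 0.0678428276354041 [-1.0184  1.1327 -0.2688]
0.066 False [-0.0189  0.0001] h 0.06585984984252764 [-0.7664  0.4373  0.1621]
0.064 False [-0.0189  0.0001] h 0.06383530486510695 [-0.909   1.4848  0.2639]
0.062 False [-0.0187 -0.    ] h 0.06188943843149748 [-0.2605 -0.076   0.253 ]
0.06 False [-0.0186 -0.0001] h 0.060096331167163466 [-0.7925 -0.1347  1.2675]
0.058 False [-0.0186 -0.0002] h 0.05824807812227982 [-1.8336 -0.362   3.9502]
0.056 False [-0.0186 -0.0002] h 0.05626585437000643 [-0.6482 -0.4724  5.1138]
34.0167
[355 303]
```

View pics/ce.png

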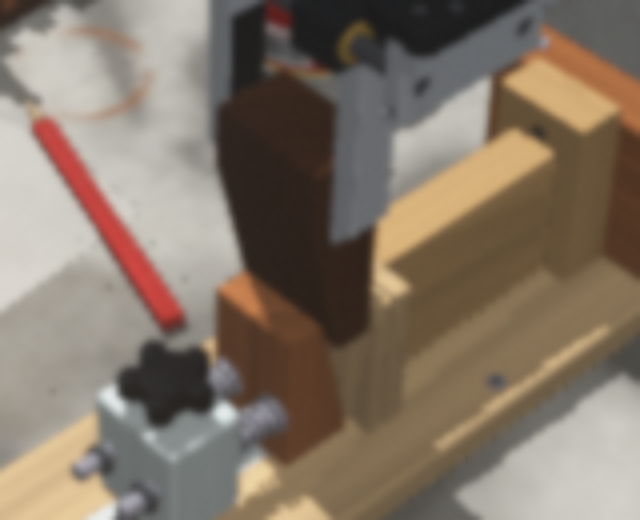

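The picture shows the wedge toe entered between the jaw top and the packers, upright, with the pencil clear. Contact began at a toe height of about 60 mm. Next I'll press down another 18 mm or so.

Run:
```python
from h import *
np.set_printoptions(precision=4,suppress=True)
Z=.018+.0902; x=-.0188
gripper_to(.04,55)
h=.056
while T.current_t()<58:
    h-=.002
    g=r.move_l(jig(x,0,Z+h),vel=.03,guard=40); p=injig(T.current_ee_pos()); f=T.current_wrist_force(); print(round(h,3),g,p[:2],'h',round(p[2]-Z,4),f,T.current_opening())
    if g or p[2]-Z<.0420 or f[2]>45 or h<.02: break
r.hold(.5); print(injig(T.current_ee_pos())-[0,0,Z],T.current_wrist_force())
K,_=snap('scene','s6'); vision.snapshot('top')
for c in('scene','top'):
  for t in('wedge','jaw_foot','packer_1'): print(c,t,[(injig(d["at"]),round(d["score"],2)) for d in models.mark_of(t,c)][:3])
print(T.current_t())
uv=proj(K,jig(0,0,.08))[0].astype(int)
b=_[uv[1]-70:uv[1]+60,uv[0]-80:uv[0]+80,::-1]; cv2.imwrite('pics/cf.png',cv2.resize(b,None,fx=4,fy=4))
```

```text
0.054 False [-0.0185 -0.0002] h 0.0543 [ 0.9783 -0.8228  4.8319] 0.05351707282843586
0.052 False [-0.0185 -0.0002] h 0.0524 [0.0316 1.1101 6.3842] 0.053829865002151506
0.05 False [-0.0185 -0.0002] h 0.0506 [-0.6064 -0.8266  7.0958] 0.05348667749739283
0.048 False [-0.0185 -0.0002] h 0.0487 [-0.4151  0.6029  7.5326] 0.053693237819930024
0.046 False [-0.0184 -0.0003] h 0.0469 [-1.135  -0.6371  8.9003] 0.05407146520699046
0.044 False [-0.0184 -0.0004] h 0.0451 [-2.9863  0.5663  9.3178] 0.05382237485894498
0.042 False [-0.0184 -0.0005] h 0.0433 [-1.5511  0.3116 11.5613] 0.05359296187939454
0.04 False [-0.0183 -0.0005] h 0.0414 [-0.831  -0.6123 11.8828] 0.0539511061642858
[-0.0183 -0.0005  0.0414] [-1.4207 -0.3941 12.5697]
scene wedge [(array([-0.0094,  0.0013,  0.0592]), 0.8)]
scene jaw_foot [(array([-0.0109, -0.0021,  0.0129]), 0.66), (array([0.0171, 0.1593, 0.0014]), 0.25)]
scene packer_1 [(array([0.0474, 0.3189, 0.0157]), 0.93), (array([0.0057, 0.0029, 0.0188]), 0.65), (array([ 0.0172, -0.0018,  0.0205]), 0.47)]
top wedge [(array([-0.0088, -0.004 ,  0.0576]), 0.59)]
top jaw_foot [(array([0.0727, 0.0045, 0.0196]), 0.66)]
top packer_1 [(array([0.0479, 0.315 , 0.0102]), 0.91)]
37.1333
```

View pics/cf.png

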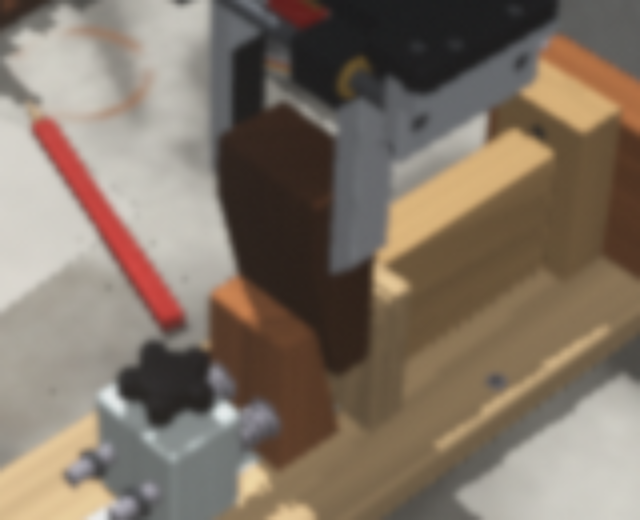

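The picture shows the jaw pushed back, with the wedge well down, upright and tight against the packers. The force rose from about 4.5 N to 12.5 N, which puts the jaw back about 4 mm. I'll press 2 mm further for margin and hand in.

Run:
```python
from h import *
Z=.018+.0902
r.move_l(jig(-.0188,0,Z+.038),vel=.02); r.hold(1)
print(injig(T.current_ee_pos())-[0,0,Z],T.current_wrist_force(),T.current_finger_force(),T.current_t())
print(r.sign_off())
```

```text
[-0.01828644 -0.00054646  0.03960365] [-1.27262468 -0.61508213 13.55599874] 54.79793306440115 38.3833
the job is handed in; nothing more can be done
None
```

I handed the job in at about 38 s. Two packers stand against the arm, and I'm still gripping the wedge and pressing it down with about 13.5 N. Its toe is about 40 mm above the bed, and I estimate the jaw is back 4–5 mm from the wedge travel and the press force. The joint looked shut in the camera views, and I didn't touch the other things on the bench; `sign_off` returned no verdict.

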